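# Hold the bevelled bar in the sawing board

### The arm

A 6-joint arm with a two-finger parallel gripper is mounted at the origin on the work surface. World frame = base frame: x ahead of the robot, y to its left, z up, the work surface at z = 0. Lengths are in m, angles in rad, forces in N, time in s.
With the tool pointing down it reaches from about 0.425 to 0.95 m from the base axis. Payload 3.5 kg.
Tool frame: the origin (TCP) lies between the finger pads; the fingertips stand 14 mm ahead of it and the grasp point (between the pads) lies 5 mm behind it; z points along the fingers, y is the direction in which the jaws open and shut (so a half turn about z gives the same grasp; the last joint's range is limited). The gripper opens to 85 mm and grips with 20 to 120 N. Pads are 22 mm wide; open, the fingers measure 114 mm over their backs; the gripper's body (76 mm by 85 mm) begins 54 mm behind the grasp point. The pads swing forward as they close: fully open they stand 13 mm farther back than shut.
Start: joints at [1.036, 0.286, 1.577, -0, 1.279, -0.15], TCP at [0.253, 0.626, 0.245] pointing down, gripper open.
Joint ranges: [-2.77, 2.77], [-0.9, 2.22], [0.21, 2.48], [-1.53, 4.67], [0.24, 2.81], [-2.84, 2.84]. Speed limits (rad/s): [2.79, 2.79, 3.14, 3.14, 3.14, 3.14].

### API

Orientations are given as a unit quaternion [x, y, z, w].
In Python, from plant import ctrl gives the robot as it stands. The module is installed in compiled form; this text tells all that it offers.
- The arm moves only by the tool servo_tool, never from a script. Its argument "increments" is text: rows parted by semicolons, each of 7 numbers parted by spaces: the turn, a rotation vector about the tool's x, y, z in rad, then the shift along the tool's x, y, z in cm, then the finger opening in cm, from 0 to 8.54. In form: ax ay az dx dy dz claw; .... A call has 1 to 10 rows; each row is the pose to reach, as a shift and turn from the pose commanded when the call began, along the tool's axes at that moment; what a row does not reach only later rows make up. A row lasts 1/12 s, in which the tool goes at most 41.7 mm and 7.16 degrees, less where a joint would pass 70% of its speed; a pose out of reach is approached as far as the arm can. A call with a gripper value outside its range is refused whole. The fingers move at their own pace and stop on an object; "grip_force" is the grip in N (left out, the last holds). Time passes only in rows, so rows that repeat a pose let the fingers close. It gives the time, the measured TCP pose, the force and the opening at its end, in the units of the state.
- ctrl.get_state(): the state, without advancing time (a new reading comes with each control period).
- ctrl.read_camera(name): name is "side" or "top"; returns (picture, depth): 420x560x3 uint8, red, green, blue; 420x560 float32, m along the optical axis (not along the pixel's ray), 0 where there is no reading.
- ctrl.camera_info(name): a dict with "camera_matrix" (3x3 intrinsics, pixels), "world_to_cam" (4x4, takes a point from world to camera coordinates). Camera axes: x right, y down, z forward; pixel columns grow to the right and rows downward; lengths in m; the calibration is good to about 2 mm. A picture is of the moment at which its call begins. camera_info takes no time and is no camera call.
- ctrl.sign_off(): hands the job in, once; it reports no verdict.
The state is a dict: "time": time; "qpos": joint angles; "dq": joint speeds; "joint_efforts": joint torques, N m; "eef_pos": TCP position; "tcp_rot": TCP orientation; "contact_force": force on the tool from outside, world axes, zero at the start; "wrist_torque": the same for the moment, N m; "opening": opening from 0.0 (shut) to 1.0 (fully open).
Only numpy, scipy, OpenCV 4.12 (cv2) and the standard library are available. Lean on these libraries where they do the work, as an engineer would, in place of code of your own. Each camera call takes 0.05 s, during which the arm holds its last target.

### The job

Lay the wooden bar flat on the sawing board, bevelled edge facing away from the fence, let go of it, and slide it squarely against the fence with its left end close up to the stop block (within a centimetre). Then hold it with one diagonal push of the fingers, forward and down with about 15 N (the bevel is there to push on), so that the bar bears firmly on the fence and on the board at once, as one holds it for a classmate to saw, and finish while still pushing: do not back off. Leave the beaker, the carton and the marker where they are.

Things in the scene. Friction and masses are not known exactly. Their poses are not given: they have to be found in the camera images.
- bar_center (a point): Centre of the loose brown wooden bar, 20 mm above its flat underside. 130 mm long (y), 45 mm wide (x), 40 mm tall, about 0.16 kg; grip it across its width, low down. Its -x top long edge has a 45-degree bevel 16 by 16 mm, so the upright face there is 24 mm tall; the +x face is the full 40 mm. At the start the bevel faces roughly towards the robot.
- bar_bevel (a point): Middle of the bar's sloping bevel face, 14.5 mm to -x of the bar's centre and 12 mm above it (32 mm above the underside). Axes as the bar's; the slope faces -x and up equally.
- board: Fixed flat, smooth waxed plywood sawing board on the bench, 220 mm (its x, away from the robot) by 320 mm (its y) by 15 mm thick. Origin at the centre of its underside, z up, so its top is 15 mm above the bench.
- fence: Fixed light wooden fence along the board's far edge, 20 mm thick (x), 320 mm long (y), 30 mm tall. Origin: centre of its underside, on the board's top. The bar goes against its -x face, 10 mm from the origin; +y is left along it. No finger fits between fence and bar: lay the bar 35 mm or more short of it, then slide it up.
- stop: Fixed dark wooden stop block on the board, touching the fence in its left half: 24 mm thick (y), 70 mm (x), 36 mm tall. Origin: centre of its underside, on the board's top; axes parallel to the fence's. The bar's left (+y) end belongs at its -y face, 12 mm from the origin. Its place along the fence varies.
- beaker: Bystander: glass beaker, 70 mm across, 95 mm tall, upright left of the board. Origin at the centre of its underside.
- glovebox: Bystander: closed white carton with blue side panels, 100 by 100 by 75 mm, beyond the bar on the right. Origin at the centre of its underside.
- marker: Bystander: yellow marker pen, about 130 mm long, 16 mm thick, lying pointing away from the robot, between the bar and the board. Origin at the underside near its middle.
Not all that is in view belongs to the job. Leave any blue or green look-alike of the part that bears bar_center alone.

How it is judged:
By the outcome, as a careful person would: the job done as asked, in the order asked, and still so for the second after the job is handed in, while the arm keeps its last pose, push and grip.
It also fails if it takes over 58 s, if anything falls off the work surface, if the arm or the gripper's body presses on something with over 40 N, if the wrist force passes 120 N, or if a joint passes its speed limit or range.

## Working session

There is one attempt and no reset: what is moved stays moved. The work goes in short steps, Python scripts to look and compute and a tool call to move; the robot and the scene stay as the last step left them, time stands still between calls to the robot, and variables do not carry over. Pictures are saved under pics/ and viewed, and the job is handed in when it is done.

Besides the shell and the picture viewer there is one more tool, called after "Call:" as a command line: name --argument value ..., lists and objects as JSON in quotes. servo_tool: Moves the arm, as the interface text tells. Its arguments: {"type":"object","properties":{"increments":{"type":"string"},"grip_force":{"type":"number"}},"required":["increments"]}

```bash
mkdir -p pics; cat > h.py <<'E'
import numpy as np, cv2
from plant import ctrl
def grab(n,tag):
    im,d=ctrl.read_camera(n); np.savez('pics/%s.npz'%tag,im=im,d=d); cv2.imwrite('pics/%s.png'%tag,im[:,:,::-1]); return im,d
def world(n,d):
    ci=ctrl.camera_info(n);K=np.array(ci['camera_matrix']);T=np.linalg.inv(np.array(ci['world_to_cam']))
    v,u=np.mgrid[:d.shape[0],:d.shape[1]]
    P=np.stack([(u-K[0,2])/K[0,0]*d,(v-K[1,2])/K[1,1]*d,d],-1)
    return P@T[:3,:3].T+T[:3,3]
E
python3 - <<'E'
from h import *
grab('top','t0');grab('side','s0')
s=ctrl.get_state();print(s)
for n in('top','side'):
    T=np.linalg.inv(ctrl.camera_info(n)['world_to_cam']);print(n,T[:3,3].round(3),T[:3,2].round(3))
E
```

```text
{'time': 0.1, 'qpos': array([ 1.03598722e+00,  2.87109138e-01,  1.57805162e+00, -3.70915935e-06,
        1.27859759e+00, -1.50004142e-01]), 'dq': array([ 1.33799203e-03, -2.81412435e-03, -3.98753439e-03,  1.51987371e-03,
       -5.94942591e-04,  5.45291098e-05]), 'joint_efforts': array([ 9.48250381e-04, -4.07299054e+01, -2.93700063e+01, -1.29518821e-04,
        3.41909312e-03, -1.25403201e-05]), 'eef_pos': array([0.25306153, 0.62515044, 0.24405271]), 'tcp_rot': array([ 1.91216958e-01,  9.81547198e-01, -1.02058485e-03, -3.61899561e-04]), 'contact_force': array([ 0.38187271, -0.0481848 , -0.42816113]), 'wrist_torque': array([ 0.04614129,  0.01256994, -0.00986967]), 'opening': 1.002963852822594}
top [ 0.327 -0.051  1.122] [ 0.185  0.008 -0.983]
side [0.304 0.705 0.855] [ 0.216 -0.667 -0.713]
```

View pics/t0.png

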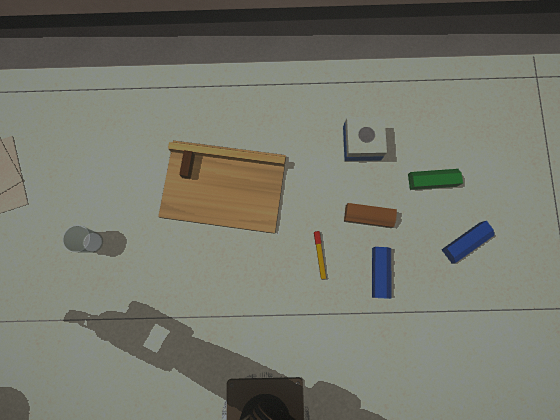

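View pics/s0.png

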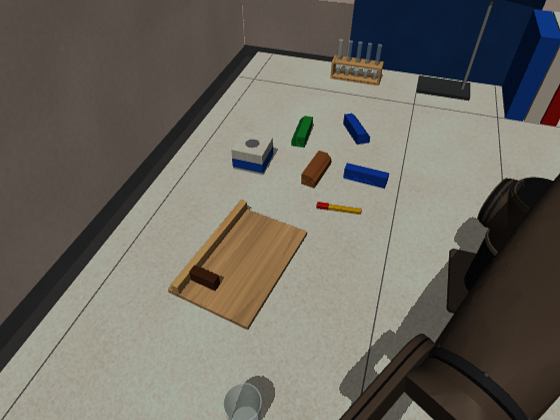

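The top view shows the brown bar at (371,216). Look-alikes are blue at (381,272) and (469,242) and green at (435,179). The stop is dark brown at (188,164). The fence runs (170,146)-(285,159), the marker is at (320,255), the carton at (367,140) and the beaker at (82,240). I choose (371,216) because it is brown, loose and 130 mm long, and will check it in a crop.

```bash
python3 - <<'E'
from h import *
out=[]
for n,t in(('top','t0'),('side','s0')):
    z=np.load('pics/%s.npz'%t);im,d=z['im'],z['d'];P=world(n,d);hsv=cv2.cvtColor(im,cv2.COLOR_RGB2HSV)
    H,S,V=[hsv[...,i].astype(int) for i in range(3)]
    ok=d>0
    print(n,'table z',np.median(P[...,2][ok]).round(4))
    def rect(m,name):
        q=P[m];
        if len(q)<15: print(name,len(q));return
        r=cv2.minAreaRect(q[:,:2].astype(np.float32)*1000);b=cv2.boxPoints(r)
        print(name,len(q),'z',np.percentile(q[:,2],[5,50,95]).round(4),'c',np.round(r[0],1),'sz',np.round(r[1],1),'ang',round(r[2],2))
    rg={'top':dict(bar=(335,195,405,235),stop=(176,145,200,185),board=(150,135,300,240),carton=(335,110,400,165),marker=(308,225,332,285),beaker=(55,220,108,258)),
        'side':dict(bar=(295,145,335,192),stop=(180,255,228,298),board=(160,195,315,335),carton=(225,128,278,178),marker=(310,195,370,220),beaker=(215,375,270,419))}[n]
    for k,(a,b,c,e) in rg.items():
        w=np.zeros(d.shape,bool);w[b:e,a:c]=True;w&=ok
        z=P[...,2]
        if k=='bar':
            rect(w&(z>.033)&(z<.05),'bar top');rect(w&(z>.012),'bar all')
        if k=='stop': rect(w&(z>.0475)&(z<.06),'stop top')
        if k=='board':
            rect(w&(z>.010)&(z<.02),'board');m=w&(z>.039)&(z<.0475)&(V>90);m&=(S>40);rect(m,'fence top')
        if k=='carton': rect(w&(z>.06),k)
        if k=='marker': rect(w&(z>.006)&(z<.03),k)
        if k=='beaker': rect(w&(z>.03),k)
    a,b,c,e=rg['bar'];out.append(cv2.resize(im[b-10:e+10,a-10:c+10,::-1],(380,380),interpolation=cv2.INTER_NEAREST))
cv2.imwrite('pics/crop.png',np.hstack(out))
E
```

```text
top table z -0.0002
bar top 699 z [0.0346 0.0398 0.0435] c [ 505.  -291.6] sz [130.8  44.1] ang 80.89
bar all 941 z [0.0232 0.0385 0.0432] c [ 504.  -291.4] sz [131.   46.2] ang 80.89
stop top 231 z [0.0479 0.0507 0.0539] c [662.5 192. ] sz [87.5 48.9] ang 0.58
board 7586 z [0.0116 0.0149 0.0182] c [599.1 103.6] sz [320.3 220.7] ang 80.69
fence top 725 z [0.0413 0.0447 0.047 ] c [650.8  95.6] sz [319.7  87.7] ang 81.2
carton 1463 z [0.0706 0.0751 0.0786] c [ 711.2 -285. ] sz [101.1 101.8] ang 89.65
marker 277 z [0.0086 0.0142 0.0176] c [ 404.8 -149.8] sz [ 54.8 123.3] ang 83.89
beaker 677 z [0.0345 0.07   0.0956] c [453.8 457.2] sz [68.9 67.5] ang 49.66
side table z -0.0018
bar top 317 z [0.0338 0.037  0.0401] c [ 509.3 -288.1] sz [133.6  38.4] ang 81.32
bar all 568 z [0.0165 0.0345 0.0396] c [ 505.2 -285.5] sz [137.5  47.6] ang 81.14
stop top 231 z [0.0479 0.0496 0.052 ] c [655.1 202.6] sz [23.5 70.5] ang 81.5
board 7262 z [0.0109 0.0133 0.016 ] c [598.6 107.7] sz [322.5 219.8] ang 80.71
fence top 733 z [0.041  0.0433 0.0458] c [683.5  94.5] sz [320.   21.5] ang 80.64
carton 758 z [0.0634 0.0722 0.0748] c [ 712.1 -280.4] sz [106.  101.9] ang 89.02
marker 213 z [0.0068 0.0113 0.0145] c [ 403.9 -148.3] sz [127.5  21.6] ang 6.37
beaker 805 z [0.0353 0.0743 0.0951] c [455.4 458.3] sz [68.6 61.6] ang 18.2
```

View pics/crop.png

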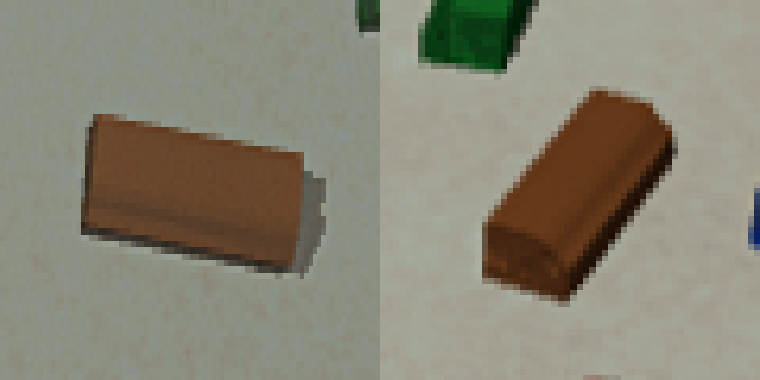

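The crop shows the brown bar with its bevel facing the robot (lower strip in the top view), so this is the right part. Next I refine the fence and stop positions in the board frame.

```bash
python3 - <<'E'
from h import *
psi=np.radians(-9.3);R=np.array([[np.cos(psi),-np.sin(psi)],[np.sin(psi),np.cos(psi)]])
for n,t,rg in(('top','t0',(150,135,300,240)),('side','s0',(160,195,315,335))):
    z=np.load('pics/%s.npz'%t);im,d=z['im'],z['d'];P=world(n,d)
    a,b,c,e=rg;q=P[b:e,a:c].reshape(-1,3)*1000;col=im[b:e,a:c].reshape(-1,3).astype(int)
    L=(q[:,:2]-[598.8,105.6])@R
    def rep(m,k): print(n,k,m.sum(),'x',np.percentile(L[m,0],[1,5,50,95,99]).round(1),'y',np.percentile(L[m,1],[1,5,50,95,99]).round(1),'z',np.median(q[m,2]).round(1))
    rep((q[:,2]>9)&(q[:,2]<20)&(abs(L[:,0])<130),'board')
    rep((q[:,2]>38)&(L[:,0]>50)&(abs(L[:,1])<30),'fence mid')
    rep((q[:,2]>38)&(L[:,0]>50)&(L[:,1]<-80),'fence R')
    dark=(col.sum(1)<150)
    rep((q[:,2]>42)&(L[:,0]<75)&(L[:,0]>-40),'stop top')
    for lo in range(-120,120,40):
        pass
    m=(abs(L[:,1])<20)
    h=[(x,np.median(q[m&(abs(L[:,0]-x)<2),2]).round(0)) for x in range(60,122,4) if (m&(abs(L[:,0]-x)<2)).any()]
    print(h)
E
```

```text
top board 7640 x [-108.1 -101.   -19.2   72.5  107.9] y [-159.1 -146.9   -9.   141.8  154.2] z 14.9
top fence mid 169 x [74.8 75.4 84.4 94.  95.3] y [-28.5 -26.3   0.1  27.   29.1] z 44.4
top fence R 230 x [75.3 75.9 84.3 93.7 95.1] y [-160.7 -157.6 -121.   -84.9  -81.2] z 45.1
top stop top 252 x [ 5.7  7.6 40.4 72.4 74.7] y [  3.3  87.8  98.4 110.5 111.9] z 50.4
[(60, np.float64(16.0)), (64, np.float64(15.0)), (68, np.float64(14.0)), (72, np.float64(15.0)), (76, np.float64(33.0)), (80, np.float64(44.0)), (84, np.float64(45.0)), (88, np.float64(44.0)), (92, np.float64(43.0)), (96, np.float64(43.0)), (104, np.float64(16.0)), (108, np.float64(14.0)), (112, np.float64(13.0)), (116, np.float64(-1.0)), (120, np.float64(0.0))]
side board 7418 x [-108.5 -102.3  -23.8   68.9   76.5] y [-152.7 -136.9   19.3  153.   161.1] z 13.3
side fence mid 158 x [74.4 75.1 84.4 93.5 94.9] y [-29.7 -26.2   0.6  26.7  29.4] z 43.0
side fence R 159 x [74.8 75.4 84.1 94.2 95.1] y [-155.7 -151.8 -117.6  -84.3  -80.9] z 42.9
side stop top 302 x [ 5.   6.9 39.9 73.8 74.8] y [-79.   93.1 106.  116.2 116.9] z 49.1
[(60, np.float64(13.0)), (64, np.float64(13.0)), (68, np.float64(14.0)), (72, np.float64(13.0)), (76, np.float64(30.0)), (80, np.float64(44.0)), (84, np.float64(43.0)), (88, np.float64(43.0)), (92, np.float64(43.0)), (96, np.float64(42.0)), (120, np.float64(-0.0))]
```

```bash
cat >> h.py <<'E'
from scipy.spatial.transform import Rotation as Ro
def go(p,yaw,tilt=0,show=True):
    """yaw: world yaw (deg) of tool y, tool down; tilt (deg) about tool x. prints increments"""
    s=ctrl.get_state()
    c,sn=np.cos(np.radians(yaw)),np.sin(np.radians(yaw))
    y=np.array([c,sn,0]);z=np.array([0,0,-1.]);x=np.cross(y,z)
    Rt=Ro.from_matrix(np.stack([x,y,z],1))
    if tilt: Rt=Rt*Ro.from_rotvec(np.radians(tilt)if np.ndim(tilt) else [np.radians(tilt),0,0])
    R=Ro.from_quat(s['tcp_rot'])
    print('t',round(s['time'],2),'p',(s['eef_pos']*1000).round(1),'F',s['contact_force'].round(1),'op',round(s['opening'],3))
    print('rot',(R.inv()*Rt).as_rotvec().round(3),'shift cm',(R.inv().apply(np.array(p)/1000-s['eef_pos'])*100).round(2))
PSI=np.radians(-9.3);XH=np.array([np.cos(PSI),np.sin(PSI)]);YH=np.array([-np.sin(PSI),np.cos(PSI)]);C0=np.array([598.8,105.6])
def L2W(x,y): return C0+x*XH+y*YH
E
python3 - <<'E'
from h import *
go([500,150,245],-9.2)
print(L2W(0,21),L2W(52.5,21))
E
```

```text
t 0.1 p [253.1 625.2 244.1] F [ 0.4 -0.  -0.4] op 1.003
rot [-2.000e-03  1.000e-03  1.347e+00] shift cm [-4.072e+01 -3.477e+01 -3.000e-02]
[602.19368024 126.32397004] [654.00360535 117.83976944]
```

Call:
servo_tool --increments "0 0 1.35 -40.7 -34.8 0 8.5;0 0 1.35 -40.7 -34.8 0 8.5;0 0 1.35 -40.7 -34.8 0 8.5;0 0 1.35 -40.7 -34.8 0 8.5;0 0 1.35 -40.7 -34.8 0 8.5;0 0 1.35 -40.7 -34.8 0 8.5;0 0 1.35 -40.7 -34.8 0 8.5;0 0 1.35 -40.7 -34.8 0 8.5;0 0 1.35 -40.7 -34.8 0 8.5;0 0 1.35 -40.7 -34.8 0 8.5"

```text
time: 0.93
eef_pos: [0.4454, 0.2539, 0.245]
tcp_rot: [0.731, 0.682, -0.0, -0.0]
contact_force: [0.4, 0.8, -0.2]
opening: 0.997
```

```bash
python3 - <<'E'
from h import *
go([504.5,-289,150],-9.2)
E
```

```text
t 0.93 p [445.4 253.9 245. ] F [ 0.4  0.8 -0.2] op 0.997
rot [-0.     0.     0.091] shift cm [-53.74   9.69   9.5 ]
```

Call:
servo_tool --increments "0 0 0.05 -25 6 0 8.5;0 0 0.05 -25 6 0 8.5;0 0 0.05 -25 6 0 8.5;0 0 0.05 -25 6 0 8.5;0 0 0.05 -25 6 0 8.5;0 0 0.05 -25 6 0 8.5;0 0 0.05 -50 9 5 8.5;0 0 0.05 -50 9 5 8.5;0 0 0.05 -50 9 5 8.5;0 0 0.05 -50 9 5 8.5"

```text
time: 1.77
eef_pos: [0.4969, -0.1558, 0.2131]
tcp_rot: [0.746, 0.666, -0.0, -0.0]
contact_force: [1.6, -0.1, -0.3]
opening: 0.994
```

```bash
python3 - <<'E'
from h import *
go([504.5,-289,120],-9.2)
E
```

```text
t 1.77 p [ 496.9 -155.8  213.1] F [ 1.6 -0.1 -0.3] op 0.994
rot [-0.    -0.     0.046] shift cm [-13.15   2.28   9.3 ]
```

Call:
servo_tool --increments "0 0 0.04 -12.5 2.2 6 8.5;0 0 0.04 -12.5 2.2 6 8.5;0 0 0.04 -12.5 2.2 6 8.5;0 0 0.04 -12.5 2.2 6 8.5;0 0 0.04 -12.5 2.2 6 8.5;0 0 0.04 -12.5 2.2 6 8.5;0 0 0.04 -12.5 2.2 6 8.5"

```text
time: 2.35
eef_pos: [0.5053, -0.2795, 0.1541]
tcp_rot: [0.759, 0.651, 0.0, -0.0]
contact_force: [0.3, 0.2, -0.2]
opening: 0.999
```

```bash
python3 - <<'E'
from h import *
go([504.5,-289,80],-9.2)
grab('top','t1');grab('side','s1')
E
```

```text
t 2.35 p [ 505.3 -279.5  154.1] F [ 0.3  0.2 -0.2] op 0.999
rot [ 0.    -0.     0.007] shift cm [-0.95  0.06  7.41]
```

View pics/s1.png

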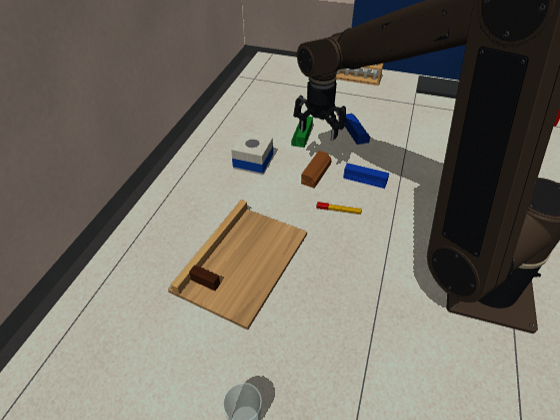

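The gripper hovers over the brown bar at about (317,168), and nothing has been disturbed. The blue block near (366,175) is close to where the near finger will go, so I check that clearance.

```bash
python3 - <<'E'
from h import *
z=np.load('pics/t0.npz');P=world('top',z['d'])*1000
w=P[240:305,365:400].reshape(-1,3);w=w[w[:,2]>12]
print('blue x',np.percentile(w[:,0],[0,1,50,99,100]).round(0),'y',np.percentile(w[:,1],[1,99]).round(0))
E
```

```text
blue x [287. 291. 353. 417. 418.] y [-335.  -51.]
```

Call:
servo_tool --increments "0 0 0.007 -0.95 0.05 7.4 6.5;0 0 0.007 -0.95 0.05 7.4 6.5;0 0 0.007 -0.95 0.05 7.4 6.5;0 0 0.007 -0.95 0.05 7.4 6.5;0 0 0.007 -0.95 0.05 7.4 6.5;0 0 0.007 -0.95 0.05 7.4 6.5"

```text
time: 2.95
eef_pos: [0.5059, -0.2907, 0.0828]
tcp_rot: [0.761, 0.648, 0.0, 0.003]
contact_force: [0.2, -0.3, 0.3]
opening: 0.759
```

```bash
python3 - <<'E'
from h import *
go([504.5,-289,17.5],-9.2)
E
```

```text
t 2.95 p [ 505.9 -290.7   82.8] F [ 0.2 -0.3  0.3] op 0.759
rot [0.004 0.003 0.   ] shift cm [ 0.16 -0.19  6.53]
```

Call:
servo_tool --increments "0 0 0 0.1 -0.1 3 6.5;0 0 0 0.1 -0.1 5 6.5;0 0 0 0.1 -0.1 6.3 6.5;0 0 0 0.1 -0.1 6.3 6.5;0 0 0 0.1 -0.1 6.3 6.5;0 0 0 0.1 -0.1 6.3 6.5"

```text
time: 3.45
eef_pos: [0.5046, -0.2898, 0.0186]
tcp_rot: [0.762, 0.648, 0.0, 0.002]
contact_force: [0.8, 0.5, 0.4]
opening: 0.762
```

```bash
python3 - <<'E'
from h import *
go([504.5,-289,17.5],-9.2)
grab('side','s2')
E
```

```text
t 3.45 p [ 504.6 -289.8   18.6] F [0.8 0.5 0.4] op 0.762
rot [ 0.003  0.002 -0.   ] shift cm [ 0.08 -0.02  0.11]
```

View pics/s2.png

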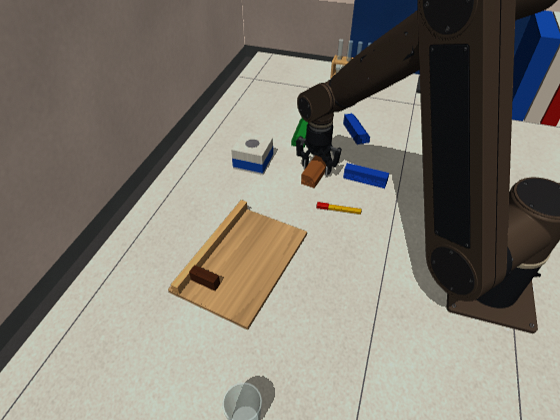

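The fingers straddle the bar at about (317,165). Closing now.

Call:
servo_tool --increments "0 0 0 0 0 0 3.5;0 0 0 0 0 0 3.5;0 0 0 0 0 0 3.5;0 0 0 0 0 0 3.5;0 0 0 0 0 0 3.5;0 0 0 0 0 0 3.5" --grip_force 50

```text
time: 4.0
eef_pos: [0.5045, -0.2898, 0.0184]
tcp_rot: [0.762, 0.648, 0.0, 0.001]
contact_force: [0.9, 0.3, 5.4]
opening: 0.52
```

Call:
servo_tool --increments "0 0 0 0 0 -1 3.5;0 0 0 0 0 -3 3.5;0 0 0 0 0 -6 3.5;0 0 0 0 0 -9 3.5;0 0 0 0 0 -12 3.5;0 0 0 0 0 -12 3.5;0 0 0 0 0 -12 3.5"

```text
time: 4.58
eef_pos: [0.5041, -0.2896, 0.1391]
tcp_rot: [0.762, 0.648, 0.0, 0.002]
contact_force: [-0.1, 0.2, -2.2]
opening: 0.512
```

```bash
python3 - <<'E'
from h import *
go([*L2W(0,21),140],-9.3)
grab('side','s3')
E
```

```text
t 4.58 p [ 504.1 -289.6  139.1] F [-0.1  0.2 -2.2] op 0.512
rot [0.004 0.002 0.001] shift cm [42.62  3.02 -0.18]
```

View pics/s3.png

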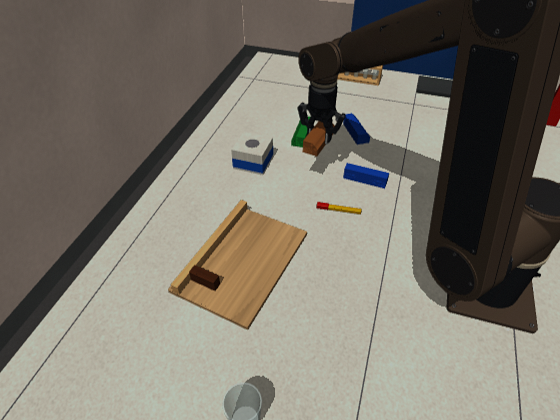

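The bar is lifted in the gripper at (316,138). Carrying it to the board.

Call:
servo_tool --increments "0 0 0 3 0.2 0 3.5;0 0 0 7 0.5 0 3.5;0 0 0 11 0.8 0 3.5;0 0 0 15 1.1 0 3.5;0 0 0 19 1.4 0 3.5;0 0 0 23 1.7 0 3.5;0 0 0 27 2 0 3.5;0 0 0 31 2.3 0 3.5;0 0 0 35 2.6 0 3.5;0 0 0 38 2.8 0 3.5"

```text
time: 5.47
eef_pos: [0.5901, 0.0848, 0.1338]
tcp_rot: [0.761, 0.648, -0.002, -0.002]
contact_force: [0.9, -0.6, -1.3]
opening: 0.512
```

Call:
servo_tool --increments "0 0 0 2.5 0.2 0 3.5;0 0 0 4.6 0.2 0 3.5;0 0 0 4.6 0.2 0 3.5;0 0 0 4.6 0.2 0 3.5;0 0 0 4.6 0.2 0 3.5"

```text
time: 5.88
eef_pos: [0.5999, 0.1263, 0.1346]
tcp_rot: [0.762, 0.648, -0.002, -0.001]
contact_force: [-0.6, -0.7, -1.3]
opening: 0.519
```

```bash
cat > loc.py <<'E'
from h import *
def loc(tag):
    for n in('top','side'):
        im,d=grab(n,tag+n[0]);P=world(n,d)*1000
        off=np.array([0,2.]) if n=='top' else np.array([0,-2.])
        hsv=cv2.cvtColor(im,cv2.COLOR_RGB2HSV);H,S,V=[hsv[...,i].astype(int) for i in range(3)]
        L=np.stack([(P[...,:2]-C0)@XH,(P[...,:2]-C0)@YH],-1)+off
        m=(d>0)&(abs(L[...,0])<130)&(abs(L[...,1])<165)&(P[...,2]>25)&(H<14)&(S>110)&(V>45)&(L[...,0]<85)&(L[...,1]<95)
        m=cv2.morphologyEx(m.astype(np.uint8),cv2.MORPH_OPEN,np.ones((2,2)))>0
        q=L[m]
        if len(q)<20: print(n,len(q));continue
        r=cv2.minAreaRect(q.astype(np.float32))
        print(n,len(q),'c',np.round(r[0],1),'sz',np.round(r[1],1),'ang',round(r[2],2),'x',np.percentile(q[:,0],[1,99]).round(1),'y',np.percentile(q[:,1],[1,99]).round(1),'z',np.percentile(P[m][:,2],[5,50,95]).round(1))
E
python3 - <<'E'
from loc import *
go([*L2W(0,21),50],-9.3)
loc('a')
E
```

```text
t 5.88 p [599.9 126.3 134.6] F [-0.6 -0.7 -1.3] op 0.519
rot [-0.004  0.001  0.001] shift cm [0.05 0.26 8.46]
top 40 c [ -0.9 -28.1] sz [35.7 31.3] ang 1.47 x [-18.3  17.1] y [-43.2 -12.3] z [146.7 155.3 158.1]
side 840 c [-138.4  280.4] sz [112.9 717. ] ang 36.02 x [-25.7  55.9] y [ 1.2 95.6] z [ 50.9 149.3 156.9]
```

View pics/as.png

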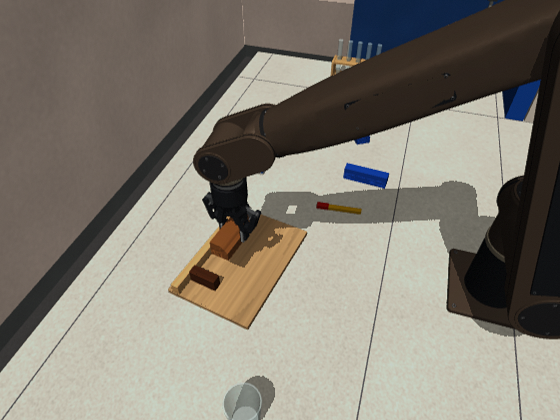

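View pics/at.png

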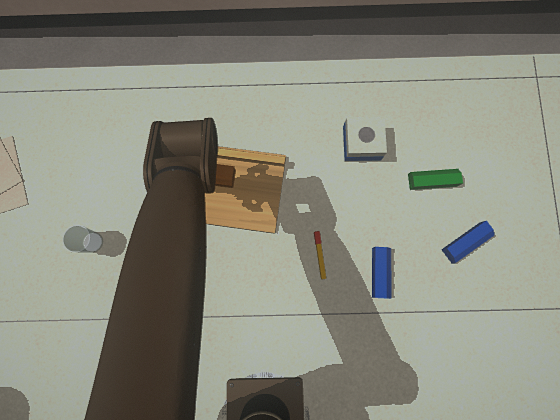

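The bar is over the board, with its right end visible at about (225,176) in the top view. Its right end is at Ly≈-43.5, so its centre is about 21.5 as wanted. Lowering.

Call:
servo_tool --increments "-0.004 0 0 0 0.1 2 3.5;-0.004 0 0 0 0.1 5 3.5;-0.004 0 0 0 0.1 7.5 3.5;-0.004 0 0 0 0.1 9.2 3.5;-0.004 0 0 0 0.1 9.7 3.5;-0.004 0 0 0 0.1 9.7 3.5;-0.004 0 0 0 0.1 9.7 3.5"

```text
time: 6.57
eef_pos: [0.6028, 0.1259, 0.0404]
tcp_rot: [0.762, 0.648, 0.002, 0.002]
contact_force: [0.0, 0.1, -1.8]
opening: 0.516
```

Call:
servo_tool --increments "0 0 0 0 0 0.1 3.5;0 0 0 0 0 0.2 3.5;0 0 0 0 0 0.2 3.5"

```text
time: 6.82
eef_pos: [0.6031, 0.1266, 0.039]
tcp_rot: [0.762, 0.648, 0.002, 0.002]
contact_force: [0.7, 0.6, -1.6]
opening: 0.518
```

Call:
servo_tool --increments "0 0 0 0 0 0.2 3.5;0 0 0 0 0 0.3 3.5;0 0 0 0 0 0.4 3.5;0 0 0 0 0 0.4 3.5;0 0 0 0 0 0.4 3.5"

```text
time: 7.23
eef_pos: [0.6022, 0.1267, 0.0336]
tcp_rot: [0.762, 0.648, 0.001, 0.001]
contact_force: [0.4, 0.2, -1.1]
opening: 0.518
```

Call:
servo_tool --increments "0 0 0 0 0 0.1 3.5;0 0 0 0 0 0.1 3.5"

```text
time: 7.4
eef_pos: [0.6024, 0.1267, 0.0334]
tcp_rot: [0.762, 0.648, 0.001, 0.001]
contact_force: [-2.5, 0.7, 2.6]
opening: 0.515
```

The force has gone from -1.6 to +2.6 N, so the bar is on the board. Releasing and rising.

Call:
servo_tool --increments "0 0 0 0 0 0 6.8;0 0 0 0 0 0 6.8;0 0 0 0 0 0 6.8;0 0 0 0 0 0 6.8"

```text
time: 7.73
eef_pos: [0.6023, 0.1266, 0.0326]
tcp_rot: [0.762, 0.648, 0.001, 0.002]
contact_force: [0.6, -0.0, 0.3]
opening: 0.795
```

Call:
servo_tool --increments "0 0 0 0 0 -1 6.8;0 0 0 0 0 -4 6.8;0 0 0 0 0 -8 6.8;0 0 0 0 0 -10 6.8;0 0 0 0 0 -10 6.8"

```text
time: 8.15
eef_pos: [0.6061, 0.1269, 0.1406]
tcp_rot: [0.762, 0.648, 0.006, 0.006]
contact_force: [-0.2, -0.8, 0.5]
opening: 0.797
```

```bash
python3 - <<'E'
from loc import *
go([*L2W(-75,21),125],80.7)
go([*L2W(-75,21),125],-99.3)
print(ctrl.get_state()['qpos'].round(2))
loc('b')
E
```

```text
t 8.15 p [606.1 126.9 140.6] F [-0.2 -0.8  0.5] op 0.797
rot [ 0.015  0.011 -1.569] shift cm [-0.12 -7.9   1.42]
t 8.15 p [606.1 126.9 140.6] F [-0.2 -0.8  0.5] op 0.797
rot [ 0.011 -0.015  1.572] shift cm [-0.12 -7.9   1.42]
[ 0.04  0.26  1.81 -0.    1.05  0.2 ]
top 65 c [  8.8 -18.1] sz [22.6 51.4] ang 4.89 x [-3.7 19. ] y [-43.3   7.2] z [51.7 54.9 58.3]
side 1016 c [-138.5  280.2] sz [145.6 708.7] ang 32.02 x [-30.   32.5] y [-41.4  95.7] z [26.7 49.5 55.3]
```

View pics/bs.png

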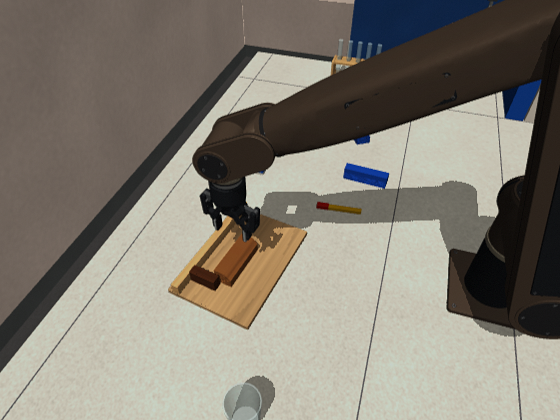

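The bar lies flat on the board at (237,262), bevel towards the robot. Turning the gripper 90° behind it, so both spread fingers push together and keep the bar square.

Call:
servo_tool --increments "0.015 0.01 -1.57 0 -7.5 1 6.5;0.015 0.01 -1.57 0 -7.5 1 6.5;0.015 0.01 -1.57 0 -7.5 1 6.5;0.015 0.01 -1.57 0 -7.5 1 6.5;0.015 0.01 -1.57 0 -7.5 1 6.5;0.015 0.01 -1.57 0 -7.5 1 6.5;0.015 0.01 -1.57 0 -7.5 1 6.5;0.015 0.01 -1.57 0 -7.5 1 6.5;0.015 0.01 -1.57 0 -7.5 1 6.5;0.015 0.01 -1.57 0 -7.5 1 6.5"

```text
time: 9.08
eef_pos: [0.5263, 0.1385, 0.1203]
tcp_rot: [0.236, 0.972, -0.001, -0.007]
contact_force: [-0.3, 1.0, -0.3]
opening: 0.765
```

```bash
python3 - <<'E'
from loc import *
go([*L2W(-65,21),100],80.7)
E
```

```text
t 9.08 p [526.3 138.5 120.3] F [-0.3  1.  -0.3] op 0.765
rot [-0.004 -0.013 -0.313] shift cm [-1.15  0.4   2.01]
```

Call:
servo_tool --increments "0 -0.01 -0.31 -1.1 0.4 2 6.5;0 -0.01 -0.31 -1.1 0.4 2 6.5;0 -0.01 -0.31 -1.1 0.4 2 6.5;0 -0.01 -0.31 -1.1 0.4 2 6.5;0 -0.01 -0.31 -1.1 0.4 2 6.5;0 -0.01 -0.31 -1.1 0.4 2 6.5"

```text
time: 9.58
eef_pos: [0.5387, 0.1371, 0.1015]
tcp_rot: [0.087, 0.996, -0.001, -0.001]
contact_force: [-0.0, 0.2, 0.3]
opening: 0.765
```

```bash
python3 - <<'E'
from loc import *
go([*L2W(-60,21),36],80.7)
loc('c')
E
```

```text
t 9.58 p [538.7 137.1 101.5] F [-0.   0.2  0.3] op 0.765
rot [-0.003 -0.001 -0.011] shift cm [-0.45 -0.01  6.55]
top 70 c [-66.2 -75.1] sz [423.7  64.7] ang 43.21 x [-112.4   66.8] y [-92.1  91.3] z [41.3 53.2 57.5]
side 702 c [-18.7  42.6] sz [154.6 124.8] ang 70.91 x [-69.8  54.1] y [-34.9  94.2] z [ 28.   50.9 155.5]
```

View pics/cs.png

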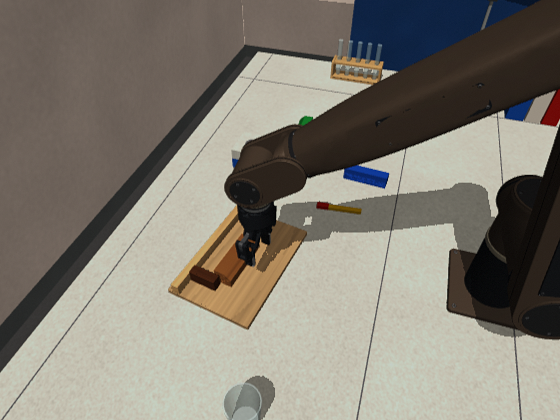

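View pics/ct.png

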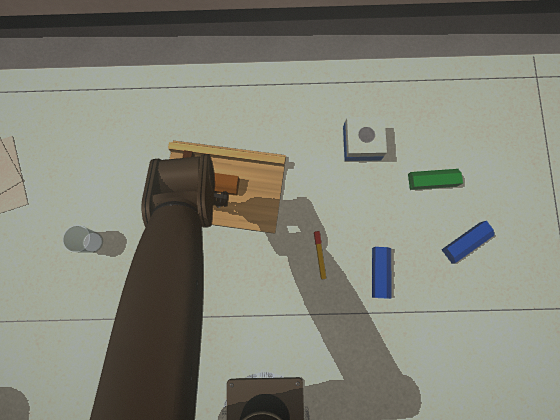

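The fingers are spread behind the bar, which sits at (232,262) side and (226,183) top, with clear board below. Going down and then sliding.

Call:
servo_tool --increments "0 0 0 -0.2 0 2 6.5;0 0 0 -0.2 0 4.5 6.5;0 0 0 -0.2 0 6.3 6.5;0 0 0 -0.2 0 6.6 6.5;0 0 0 -0.2 0 6.6 6.5;0 0 0 -0.2 0 6.6 6.5"

```text
time: 10.18
eef_pos: [0.5419, 0.1367, 0.0371]
tcp_rot: [0.086, 0.996, -0.001, 0.001]
contact_force: [0.2, 1.1, 0.5]
opening: 0.76
```

```bash
python3 - <<'E'
from loc import *
go([*L2W(52.5-33.5,21),34],80.7)
E
```

```text
t 10.18 p [541.9 136.7  37.1] F [0.2 1.1 0.5] op 0.76
rot [-0.002  0.001 -0.01 ] shift cm [-8.02  0.03  0.32]
```

Call:
servo_tool --increments "0 0 -0.01 -0.8 0 0.2 6.5;0 0 -0.01 -1.6 0 0.2 6.5;0 0 -0.01 -2.2 0 0.2 6.5;0 0 -0.01 -2.8 0 0.2 6.5;0 0 -0.01 -3.4 0 0.2 6.5;0 0 -0.01 -4 0 0.2 6.5;0 0 -0.01 -4.6 0 0.2 6.5;0 0 -0.01 -5.2 0 0.2 6.5;0 0 -0.01 -5.8 0 0.2 6.5;0 0 -0.01 -6.2 0 0.2 6.5"

```text
time: 11.02
eef_pos: [0.6032, 0.1259, 0.0343]
tcp_rot: [0.081, 0.997, -0.001, 0.0]
contact_force: [-0.8, -0.7, 0.5]
opening: 0.763
```

Call:
servo_tool --increments "0 0 0 -0.3 0 0 6.5;0 0 0 -0.6 0 0 6.5;0 0 0 -0.8 0 0 6.5;0 0 0 -1 0 0 6.5;0 0 0 -1 0 0 6.5"

```text
time: 11.43
eef_pos: [0.6126, 0.1244, 0.0344]
tcp_rot: [0.081, 0.997, -0.001, 0.0]
contact_force: [0.4, -0.3, 0.8]
opening: 0.759
```

```bash
python3 - <<'E'
from loc import *
go([*L2W(52.5-33.5,21),34],80.7)
loc('d')
E
```

```text
t 11.43 p [612.6 124.4  34.4] F [ 0.4 -0.3  0.8] op 0.759
rot [-0.002  0.001  0.   ] shift cm [-0.85  0.02  0.04]
top 74 c [ 40.6 -27.7] sz [48.1 39.1] ang 7.57 x [20.3 65.7] y [-44.1  -6.6] z [42.9 54.7 79. ]
side 351 c [-141.7  290.8] sz [ 98.3 697. ] ang 36.42 x [ 3.5 64.5] y [-11.7  96.6] z [ 31.1  50.7 112.2]
```

View pics/ds.png

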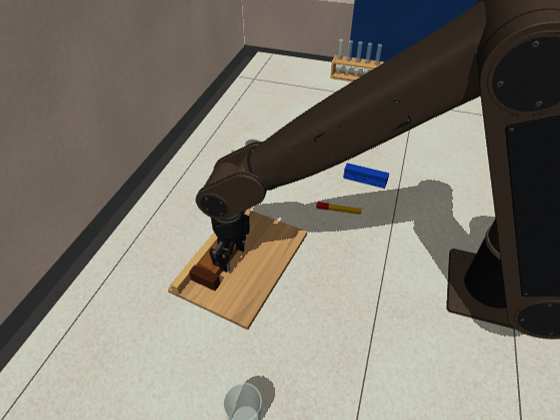

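View pics/dt.png

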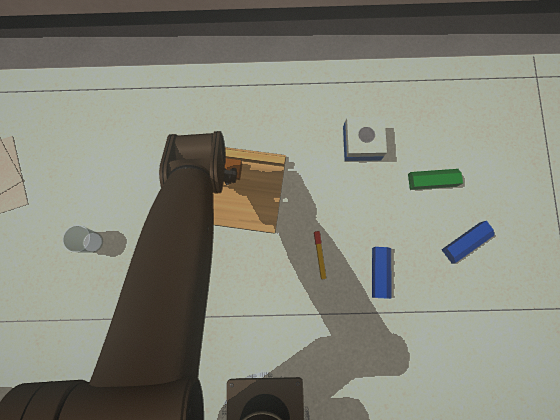

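The bar moves with the fingers and has about 9 mm left to the fence (far edge Lx≈66, fence 75). Its right end is at Ly≈-44, giving a gap of about 4 mm to the stop. Continuing gently.

Call:
servo_tool --increments "0 0 0 -0.2 0 0 6.5;0 0 0 -0.4 0 0 6.5;0 0 0 -0.6 0 0 6.5;0 0 0 -0.7 0 0 6.5;0 0 0 -0.8 0 0 6.5;0 0 0 -0.8 0 0 6.5"

```text
time: 12.03
eef_pos: [0.6204, 0.1231, 0.0344]
tcp_rot: [0.081, 0.997, -0.001, 0.0]
contact_force: [0.2, -0.3, 0.6]
opening: 0.761
```

Call:
servo_tool --increments "0 0 0 -0.1 0 0 6.5;0 0 0 -0.1 0 0 6.5"

```text
time: 12.2
eef_pos: [0.6212, 0.123, 0.0344]
tcp_rot: [0.081, 0.997, -0.001, 0.0]
contact_force: [-0.3, 0.4, 0.3]
opening: 0.762
```

Call:
servo_tool --increments "0 0 0 -0.1 0 0 6.5;0 0 0 -0.2 0 0 6.5"

```text
time: 12.37
eef_pos: [0.6213, 0.123, 0.0341]
tcp_rot: [0.081, 0.997, -0.001, -0.003]
contact_force: [-8.1, 0.3, 5.9]
opening: 0.762
```

Call:
servo_tool --increments "0 0 0 -0.1 0 0 6.5;0 0 0 -0.1 0 0 6.5"

```text
time: 12.53
eef_pos: [0.6213, 0.123, 0.0339]
tcp_rot: [0.081, 0.997, -0.001, -0.004]
contact_force: [-8.0, 1.2, 6.1]
opening: 0.759
```

Call:
servo_tool --increments "0 0 0 -0.1 0 0 6.5;0 0 0 -0.1 0 0 6.5"

```text
time: 12.7
eef_pos: [0.6213, 0.123, 0.0337]
tcp_rot: [0.081, 0.997, -0.001, -0.005]
contact_force: [-11.5, 0.8, 7.4]
opening: 0.762
```

The bar is firm on the fence: -11 N, TCP at Lx 19.4 against a predicted 19.0. Backing off, rising and shutting the fingers before the bevel push.

Call:
servo_tool --increments "0 0 0 1.5 0 0 6.5;0 0 0 3 0 0 6.5;0 0 0 3 0 -3 6.5;0 0 0 3 0 -7 6.5;0 0 0 6 0 -9 0;0 0 0 8 0 -9 0;0 0 0 8 0 -9 0;0 0 0 8 0 -9 0;0 0 0 8 0 -9 0"

```text
time: 13.45
eef_pos: [0.5466, 0.1352, 0.124]
tcp_rot: [0.081, 0.997, -0.001, 0.0]
contact_force: [-0.1, 0.0, -0.2]
opening: 0.045
```

```bash
python3 - <<'E'
from loc import *
go([*L2W(10,21),78],80.7)
loc('e')
for c in 'ts':
    im=cv2.imread('pics/e%s.png'%c); 
    b,e,a,f=(130,240,150,300) if c=='t' else (195,335,160,315)
    cv2.imwrite('pics/e%sc.png'%c,cv2.resize(im[b:e,a:f],None,fx=4,fy=4,interpolation=cv2.INTER_CUBIC))
E
```

```text
t 13.45 p [546.6 135.2 124. ] F [-0.1  0.  -0.2] op 0.045
rot [-0.002  0.001  0.   ] shift cm [-6.63  0.03  4.61]
top 196 c [51.9 -6.9] sz [41.  75.9] ang 0.66 x [31.2 72.1] y [-44.2  29.8] z [41.5 53.9 57.9]
side 943 c [-127.6  272.6] sz [105.4 742.1] ang 35.95 x [-44.6  70.8] y [-41.  96.] z [31.5 50.5 55.7]
```

View pics/esc.png

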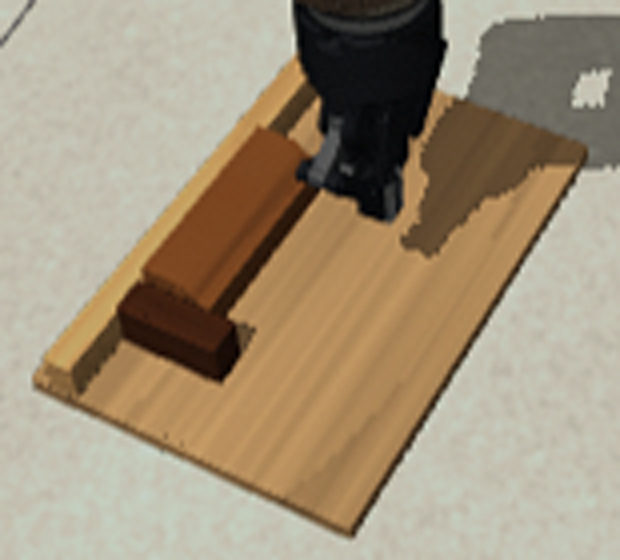

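View pics/etc.png

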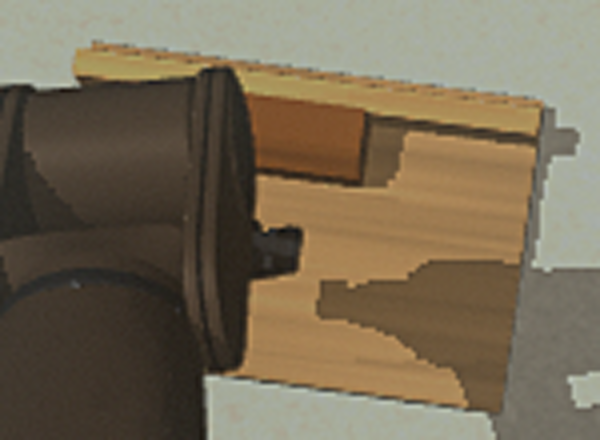

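The crops show the bar flush along the fence, with its left end close to the stop at crop (180,295) side. I check the stop gap and squareness numerically.

```bash
python3 - <<'E'
from h import *
z=np.load('pics/es.npz');im,d=z['im'],z['d'];P=world('side',d)*1000
L=np.stack([(P[...,:2]-C0)@XH,(P[...,:2]-C0)@YH],-1)
Rv=im[...,0].astype(int)
for lx in (42,48,54,60,66):
    m=(abs(L[...,0]-lx)<2)&(P[...,2]>46)&(P[...,2]<60)&(L[...,1]>60)&(L[...,1]<130)
    o=np.argsort(L[m][:,1]); print(lx,[(int(a),int(b)) for a,b in zip(L[m][o,1].round(),Rv[m][o])])
z=np.load('pics/et.npz');im,d=z['im'],z['d'];P=world('top',d)*1000
L=np.stack([(P[...,:2]-C0)@XH,(P[...,:2]-C0)@YH],-1);hsv=cv2.cvtColor(im,cv2.COLOR_RGB2HSV)
m=(hsv[...,0]<14)&(hsv[...,1]>110)&(P[...,2]>45)&(P[...,2]<60)&(L[...,1]<30)&(L[...,0]>20)
for y in range(-40,30,10):
    k=m&(abs(L[...,1]-y)<5);
    if k.any():print(y,L[k][:,0].min().round(1),L[k][:,0].max().round(1))
E
```

```text
42 [(60, 117), (61, 110), (62, 121), (64, 104), (66, 113), (68, 115), (69, 120), (71, 122), (73, 115), (77, 118), (77, 105), (80, 122), (80, 112), (81, 119), (83, 124), (83, 114), (84, 110), (85, 121), (86, 105), (88, 91), (94, 61), (94, 65), (99, 61), (102, 61), (104, 60), (104, 64), (108, 64), (109, 64), (109, 65), (112, 72), (114, 70), (115, 57)]
48 [(61, 123), (62, 125), (63, 125), (66, 122), (67, 123), (69, 122), (73, 122), (74, 124), (77, 124), (78, 122), (79, 125), (80, 125), (82, 123), (83, 128), (87, 112), (87, 95), (89, 111), (93, 71), (95, 69), (96, 63), (96, 64), (100, 61), (101, 61), (103, 60), (104, 59), (105, 62), (107, 64), (108, 65), (109, 66), (109, 65), (113, 72), (114, 72), (115, 60)]
54 [(62, 125), (66, 125), (69, 126), (70, 124), (71, 124), (73, 125), (73, 125), (78, 126), (78, 126), (79, 125), (79, 125), (80, 126), (82, 128), (83, 128), (85, 114), (86, 123), (86, 88), (87, 89), (87, 103), (93, 57), (95, 64), (96, 64), (97, 62), (99, 60), (102, 57), (102, 59), (104, 61), (106, 64), (111, 65), (112, 68), (113, 62), (115, 60), (117, 37), (117, 49)]
60 [(63, 125), (63, 125), (65, 126), (67, 126), (69, 124), (70, 126), (72, 124), (74, 126), (75, 125), (77, 126), (78, 126), (79, 125), (83, 127), (85, 123), (86, 114), (87, 90), (87, 88), (88, 102), (88, 80), (88, 86), (92, 67), (95, 64), (95, 66), (97, 64), (99, 61), (99, 61), (101, 59), (102, 60), (104, 65), (106, 65), (110, 65), (112, 69), (113, 71), (113, 65), (114, 61), (116, 51), (116, 65), (116, 38)]
66 [(63, 125), (68, 125), (71, 123), (71, 125), (76, 126), (79, 126), (81, 127), (81, 126), (82, 128), (86, 115), (86, 87), (86, 86), (86, 110), (88, 83), (96, 64), (98, 61), (101, 60), (102, 64), (104, 66), (104, 66), (104, 64), (108, 66), (109, 67), (111, 67), (112, 72), (115, 63), (115, 40), (117, 39)]
-40 39.6 74.1
-30 33.4 73.6
-20 34.8 74.1
-10 35.9 74.1
0 34.1 74.5
10 35.8 74.2
20 37.9 73.9
```

The gap to the stop is about 4–5 mm, and the bar's far edge is at Lx 74 along its whole length, so it is square. Moving to the start of the diagonal push.

Call:
servo_tool --increments "0 0 0 -2 0 1 0;0 0 0 -5 0 3 0;0 0 0 -6.5 0 4.6 0;0 0 0 -6.5 0 4.6 0;0 0 0 -6.5 0 4.6 0;0 0 0 -6.5 0 4.6 0"

```text
time: 14.05
eef_pos: [0.61, 0.1248, 0.0779]
tcp_rot: [0.081, 0.997, -0.001, -0.001]
contact_force: [0.5, 0.1, 0.4]
opening: 0.003
```

```bash
python3 - <<'E'
from loc import *
go([*L2W(27,21),61],80.7)
E
```

```text
t 14.05 p [610.  124.8  77.9] F [0.5 0.1 0.4] op 0.003
rot [-0.002 -0.001  0.   ] shift cm [-1.91  0.03  1.69]
```

Call:
servo_tool --increments "0 0 0 -0.5 0 0.3 0;0 0 0 -0.9 0 0.7 0;0 0 0 -1.3 0 1.1 0;0 0 0 -1.3 0 1.1 0;0 0 0 -1.3 0 1.1 0"

```text
time: 14.47
eef_pos: [0.623, 0.1228, 0.0672]
tcp_rot: [0.081, 0.997, -0.001, -0.0]
contact_force: [-0.3, 0.6, 0.2]
opening: 0.002
```

```bash
python3 - <<'E'
from loc import *
go([*L2W(27,21),61],80.7)
im,d=grab('side','f')
cv2.imwrite('pics/fc.png',cv2.resize(im[195:335,160:315,::-1],None,fx=4,fy=4,interpolation=cv2.INTER_CUBIC))
E
```

```text
t 14.47 p [623.  122.8  67.2] F [-0.3  0.6  0.2] op 0.002
rot [-0.002  0.     0.   ] shift cm [-0.59  0.02  0.62]
```

View pics/fc.png

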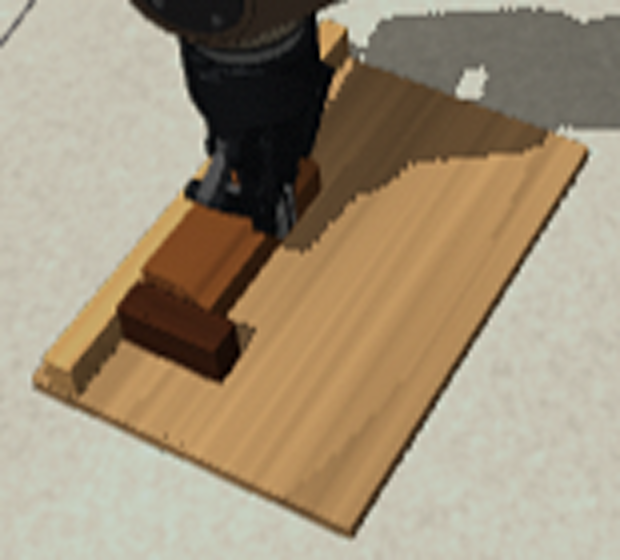

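The shut fingertips are just above the middle of the bevel at crop (270,232), and the bar is still seated. Now the diagonal push in small steps, watching the force.

Call:
servo_tool --increments "0 0 0 -0.2 0 0.2 0;0 0 0 -0.4 0 0.4 0;0 0 0 -0.5 0 0.5 0;0 0 0 -0.5 0 0.5 0"

```text
time: 14.85
eef_pos: [0.628, 0.1219, 0.062]
tcp_rot: [0.081, 0.997, -0.001, -0.0]
contact_force: [1.0, -0.5, -1.2]
opening: -0.0
```

Call:
servo_tool --increments "0 0 0 -0.1 0 0.1 0;0 0 0 -0.2 0 0.2 0;0 0 0 -0.2 0 0.2 0"

```text
time: 15.1
eef_pos: [0.63, 0.1215, 0.0601]
tcp_rot: [0.081, 0.997, -0.001, 0.0]
contact_force: [-0.3, 0.1, -1.2]
opening: -0.002
```

Call:
servo_tool --increments "0 0 0 -0.1 0 0.1 0;0 0 0 -0.2 0 0.2 0;0 0 0 -0.2 0 0.2 0"

```text
time: 15.35
eef_pos: [0.6308, 0.1215, 0.0596]
tcp_rot: [0.081, 0.997, -0.001, -0.002]
contact_force: [-7.6, -0.1, 8.8]
opening: -0.003
```

Call:
servo_tool --increments "0 0 0 -0.1 0 0.1 0;0 0 0 -0.1 0 0.1 0;0 0 0 -0.1 0 0.1 0"

```text
time: 15.6
eef_pos: [0.6309, 0.1216, 0.0596]
tcp_rot: [0.081, 0.997, -0.001, -0.004]
contact_force: [-12.0, -0.4, 14.0]
opening: 0.001
```

Contact is -12/+14 N, about 18 N in all. I trim slightly towards 15 N while keeping the push on.

Call:
servo_tool --increments "0 0 0 0.03 0 -0.06 0;0 0 0 0.03 0 -0.06 0;0 0 0 0.03 0 -0.06 0;0 0 0 0.03 0 -0.06 0"

```text
time: 15.93
eef_pos: [0.6309, 0.1216, 0.0596]
tcp_rot: [0.081, 0.997, -0.001, -0.003]
contact_force: [-9.5, 0.6, 11.2]
opening: -0.001
```

```bash
python3 - <<'E'
from loc import *
go([*L2W(27,21),61],80.7)
loc('g')
s=ctrl.get_state();print(s['contact_force'].round(1),s['qpos'].round(2))
im=cv2.imread('pics/gs.png');cv2.imwrite('pics/gc.png',cv2.resize(im[195:335,160:315],None,fx=4,fy=4,interpolation=cv2.INTER_CUBIC))
z=np.load('pics/gt.npz');im,d=z['im'],z['d'];P=world('top',d)*1000
L=np.stack([(P[...,:2]-C0)@XH,(P[...,:2]-C0)@YH],-1);hsv=cv2.cvtColor(im,cv2.COLOR_RGB2HSV)
m=(hsv[...,0]<14)&(hsv[...,1]>110)&(P[...,2]>45)&(P[...,2]<60)&(L[...,1]<30)&(L[...,0]>20)
for y in range(-40,30,10):
    k=m&(abs(L[...,1]-y)<5);
    if k.sum()>3:print(y,L[k][:,0].min().round(1),L[k][:,0].max().round(1))
E
```

```text
t 15.93 p [630.9 121.6  59.6] F [-9.5  0.6 11.2] op -0.001
rot [-0.003 -0.006  0.001] shift cm [ 0.21  0.01 -0.14]
top 56 c [ 54.  -22.7] sz [37.2 42.6] ang 0.54 x [35.8 72.7] y [-43.8  -1.4] z [ 45.4  55.6 133.8]
side 577 c [49.3 30.8] sz [ 63.7 140.2] ang 10.21 x [16.6 70.4] y [-41.2  95.5] z [28.8 47.9 55.5]
[-10.   -0.   11.4] [ 0.03  0.42  1.77 -0.    0.96 -1.37]
-40 34.8 74.2
-30 38.4 73.7
-20 37.8 73.7
-10 64.0 73.4
0 69.2 74.4
```

View pics/gc.png

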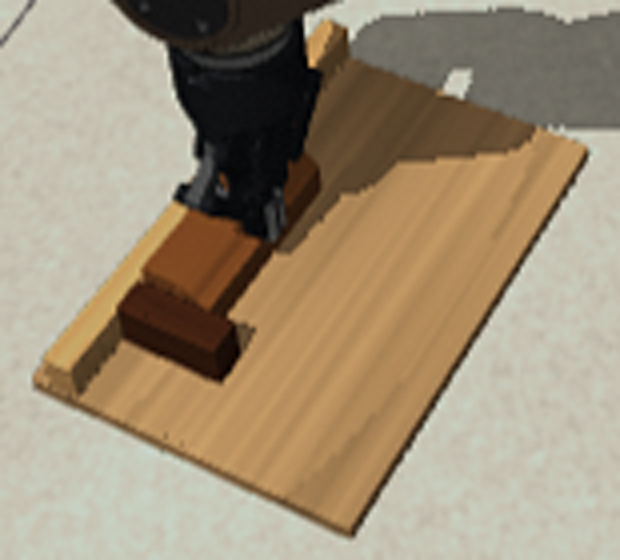

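View pics/gt.png

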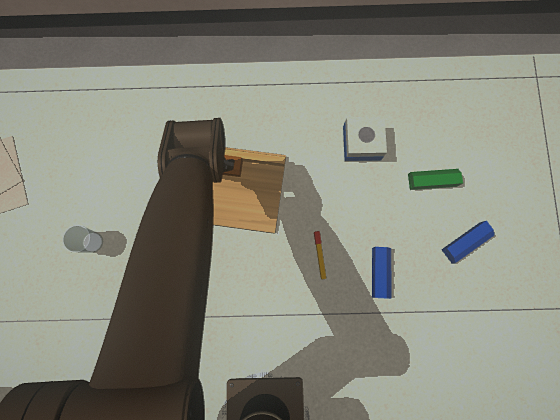

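The force is (-10.0, 0.0, 11.4) N, about 15.1 N and close to 45° forward and down. The picture shows the fingertips on the bevel at crop (265,235), the bar flush on the fence, and the beaker, carton and marker unmoved at (82,240), (367,140) and (320,255). Handing in.

```bash
python3 - <<'E'
from h import *
print(ctrl.sign_off())
E
```

```text
the job is handed in; nothing more can be done
None
```

I laid the bar flat on the board with its bevel towards the robot, let go of it, and slid it against the fence with the fingers spread. I then pushed diagonally on the bevel with the fingers shut and handed the job in at about 16 s, still pushing.

What the last checks showed:
- **Push:** the wrist force was (-10.0, 0.0, 11.4) N, about 15.1 N and close to 45° forward and down. It first overshot to about 18 N and was trimmed without losing contact.
- **Squareness:** the far edge measured 73.4–74.4 mm along the length I could see, against 75 mm for the fence face. The arm hid the left half in the last picture. The picture just before the push showed the same over a longer stretch.
- **Gap to the stop:** about 4–5 mm before the push. During the push only the right end could be seen, and it had not moved.
- **Bystanders:** the beaker, carton and marker look unmoved, judged by eye in the last top picture.

The two cameras disagreed by about 4 mm in y, so I averaged them. The gap is therefore good to about 2 mm. During the slide, an upward force of 6–7 N appeared while the bar was against the fence; I did not find out why.

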